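Spring the compost caddy open by its hidden release

TASK

Open the compost caddy for scraps. Its lid has no handle, only a release plate sunk in a notch somewhere along the flat rim on the side toward you: feel along the rim with closed fingertips until you find the notch, then push the plate inside it down so that the lid springs open, and take the hand away so that the plate comes back up and the lid stands fully open. Only touch the caddy, do not lift, tip or shove it, and leave the things around it where they are.

Things in the scene. Friction and masses are not known exactly. Their poses are not given: they have to be found in the camera images.
- pail: the compost caddy: a loose round steel pail (2 to 3 kg, 118 mm tall, 172 mm across at the foot, 204 mm above), wire carrying handle folded down at its +x side, with a twist-on round white plastic head 224 mm across on top. Origin: centre of its foot, on the worktop; z up. The head does not turn in use, but sits at any angle on the pail: this body's yaw does not tell where the notch is
- rim_center (a point): centre of the head's flat ring-shaped rim, on the caddy's axis, at the rim's top, 152 mm above the worktop. The rim is flat from 73 to 109 mm out, then a 3 mm chamfer. Inside it lies the round lid, 140 mm across, its edge flush with the rim, 6 mm higher in the middle. Fingertips centred 90 mm out run along the middle of the rim and clear the lid
- catch (a joint): travel of the sprung release plate along its guide (down and 30 degrees outward), m: 0 up, 0.009 at its stop, 8 mm lower; a press of 3 to 13 N; lets the lid go at about 0.006. The plate is the floor of a notch in the rim, all white, 72 to 108 mm out, behind a 4 mm lip, 0.56 rad wide (50 mm at 90 mm out), 8 mm deep, its middle within 0.9 rad either side of world -x from the axis
- lid (a joint): lid angle, rad: 0 shut, 1.4 fully open (its stop). Hinge hidden inside the rim on the far side from the notch. Once let go, a soft spring swings the notch-side edge up and away from the notch in about 2 s with less than 4 N, and holds it up. It may nudge a hand that stays above the notch: withdraw upward, then outward
- lemon: a lemon, 71 x 53 x 51 mm, loose, close to the caddy; origin under its middle. Leave alone
- garlic: a garlic bulb, 56 mm across, loose, close to the caddy; origin under its middle. Leave alone
- salt: glass salt shaker, 44 mm across and 90 mm tall, loose, to the right of the caddy; origin under its middle. Leave alone
- jam_jar: jam jar, 68 mm across and 84 mm tall, loose, to the right of the caddy; origin under its middle. Leave alone

How it is judged:
By the outcome, as a careful person would: the job done as asked, in the order asked, and still so for the second after the job is handed in, with the robot touching nothing.
It also fails if it takes over 54 s, if anything falls off the work surface, if the arm or the gripper's body presses on something with over 40 N, if the wrist force passes 120 N, or if a joint passes its speed limit or range.

ROBOT

A 6-joint arm with a two-finger parallel gripper is mounted at the origin on a cart in front of the work surface, level with it; the furniture and walls round the work are solid. World frame = base frame: x ahead of the robot, y to its left, z up, the work surface at z = 0. Lengths are in m, angles in rad, forces in N, time in s.
With the tool pointing down it reaches from about 0.25 to 0.775 m from the base axis. Payload 4 kg.
Tool frame: the origin (TCP) lies on the centre line of the jaws, within the pads' length; the fingertips stand 14 mm ahead of it and the grasp point (between the pads) lies 5 mm behind it (robot.tcp_to_tips is the distance from the TCP to the fingertips, in m); z points along the fingers, y is the line along which they close (so a half turn about z gives the same grasp; the last joint's range is limited). The gripper opens to 94 mm and grips with 3 to 60 N. Pads are 16 mm wide; open, the fingers measure 119 mm over their backs; the gripper's body (75 mm by 177 mm) begins 78 mm behind the grasp point.
Start: joints at [1.047, 0.087, 1.371, -0, 1.684, -0.103], TCP at [0.225, 0.502, 0.22] pointing down, gripper open.
Joint ranges: [-3.1, 3.1], [-0.76, 2.03], [0.27, 2.55], [-1.08, 4.22], [0.17, 2.65], [-2.57, 2.57]. Speed limits (rad/s): [2.79, 2.79, 3.14, 3.14, 3.14, 3.14].

INTERFACE

Orientations are given as [roll, pitch, yaw] about the fixed x, y, z axes, in that order (R = Rz(yaw) Ry(pitch) Rx(roll)).
In Python, from bench import robot gives the robot as it stands.
- The arm moves only by the tool carry_out, never from a script. Its argument "increments" is a list of rows, each a list of 3 entries, a list of its own where there are three numbers: the closure in counts, from 0 (fully open) to 255 (shut), then the shift along the tool's x, y, z in mm, then the turn about the tool's z in degrees. In form: [[fingers, [dx, dy, dz], twist], ...]. A call has 1 to 8 rows; each row shifts and turns the commanded pose from where the row before left it, along the tool's axes as they then stand; what a row does not reach is not made up. A row lasts 1/10 s, in which the tool goes at most 50 mm and 8.59 degrees, less where a joint would pass 70% of its speed; a pose out of reach is approached as far as the arm can. A call with a gripper value outside its range is refused whole. The fingers move at their own pace and stop on an object; the grip force is fixed at half the most. Time passes only in rows, so rows that do not move let the fingers close. It gives the time, the measured TCP pose, the force, the opening and the grip force at its end, in the units of the state.
- robot.get_obs(): the state, without advancing time (a new reading comes with each control period).
- robot.snapshot(name): name is "side" or "top"; returns the picture (480x640x3 uint8, blue, green, red); there is no depth.
- robot.get_calibration(name): a dict with "vfov" (degrees; the focal length in pixels is half the picture's height over the tangent of half this angle, whatever the lens; pixels are square), "cx", "cy" (the principal point, pixels), "k1" (the pictures are not rectified: a ray, as slopes to the right and down, at radius r is drawn at 1 + k1 r^2 times it, then the intrinsics apply), "T" (4x4, takes a point from camera to world coordinates). Camera axes: x right, y down, z forward; pixel columns grow to the right and rows downward; lengths in m; the calibration is good to about 2 mm. A picture is of the moment at which its call begins. get_calibration takes no time and is no camera call.
- robot.close_job(): hands the job in; it is judged then, once.
The state is a dict: "time": time; "joint_positions": joint angles; "qvel": joint speeds; "joint_torque": joint torques, N m; "tool_pos": TCP position; "ee_rot": TCP orientation; "wrist_force": force on the tool from outside, world axes, zero at the start; "wrist_torque": the same for the moment, N m; "width": finger opening in m; "finger_force": force on a finger pad.
Only numpy, scipy, OpenCV 4.12 (cv2) and the standard library are available. Lean on these libraries where they do the work, as an engineer would, in place of code of your own. Each camera call takes 0.05 s, during which the arm holds its last target. There are 200 camera calls.

## Working session

There is one attempt and no reset: what is moved stays moved. The work goes in short steps, Python scripts to look and compute and a tool call to move; the robot and the scene stay as the last step left them, time stands still between calls to the robot, and variables do not carry over. Pictures are saved under pics/ and viewed, at most 10 in all, crops included, and the job is handed in when it is done.

Besides the shell and the picture viewer there is one more tool, called after "Request:" as a command line: name --argument value ..., lists and objects as JSON in quotes. carry_out: Moves the arm, as the interface text tells. Its arguments: {"type":"object","properties":{"increments":{"type":"array","items":{"type":"array"}}},"required":["increments"]}

```bash
mkdir -p pics
python3 - <<'E'
from bench import robot
import cv2
for n in("side","top"):
    cv2.imwrite(f"pics/{n}0.png",robot.snapshot(n)); c=robot.get_calibration(n); print(n,c)
o=robot.get_obs(); print(o)
E
```

```text
side {'vfov': 47.97453827430412, 'cx': 322.65212153744574, 'cy': 233.36128752006735, 'k1': 0.008253712186170051, 'T': array([[-0.8143814 , -0.24551104,  0.52583958, -0.09182933],
       [-0.58016284,  0.32268047, -0.74785586,  0.89724907],
       [ 0.01392871, -0.91411249, -0.40522136,  0.57386867],
       [ 0.        ,  0.        ,  0.        ,  1.        ]])}
top {'vfov': 56.401774035150005, 'cx': 319.8056339770033, 'cy': 234.83904717897911, 'k1': -0.09571192956967556, 'T': array([[ 1.09381707e-01, -9.21055587e-01,  3.73754262e-01,
         1.28631929e-01],
       [-9.93999741e-01, -1.01504415e-01,  4.07598842e-02,
        -5.85769336e-02],
       [ 3.95588554e-04, -3.75970026e-01, -9.26631741e-01,
         1.06875882e+00],
       [ 0.00000000e+00,  0.00000000e+00,  0.00000000e+00,
         1.00000000e+00]])}
{'time': 0.1, 'joint_positions': array([ 1.04690364e+00,  8.78826201e-02,  1.37204800e+00, -1.54210399e-05,
        1.68358341e+00, -1.03116347e-01]), 'qvel': array([ 0.00102024, -0.0030535 , -0.00276881,  0.00071096,  0.00110055,
       -0.00148029]), 'joint_torque': array([ 2.34043800e-03, -3.41249979e+01, -3.03301585e+01,  7.20422412e-02,
        3.04135401e-02, -8.27844656e-05]), 'tool_pos': array([0.22445218, 0.50163094, 0.21844831]), 'ee_rot': array([-3.13967991e+00, -1.82528635e-04,  2.72081441e+00]), 'wrist_force': array([-0.37399897,  0.2066056 ,  1.27030846]), 'wrist_torque': array([-0.01712527, -0.0062552 , -0.04476686]), 'finger_force': 0.0, 'width': 0.09381765446854841}
```

View pics/top0.png

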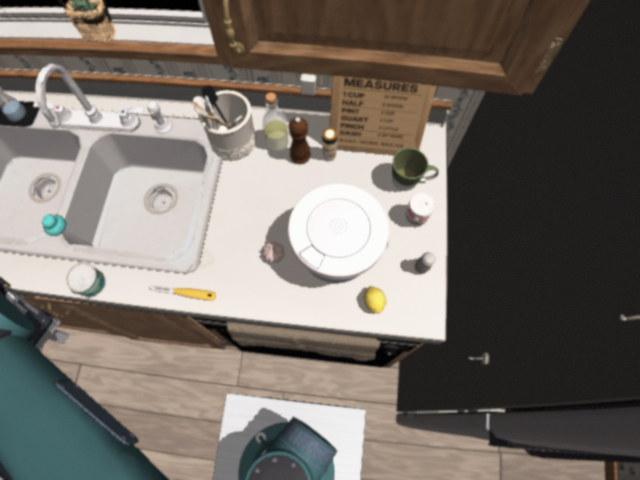

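View pics/side0.png

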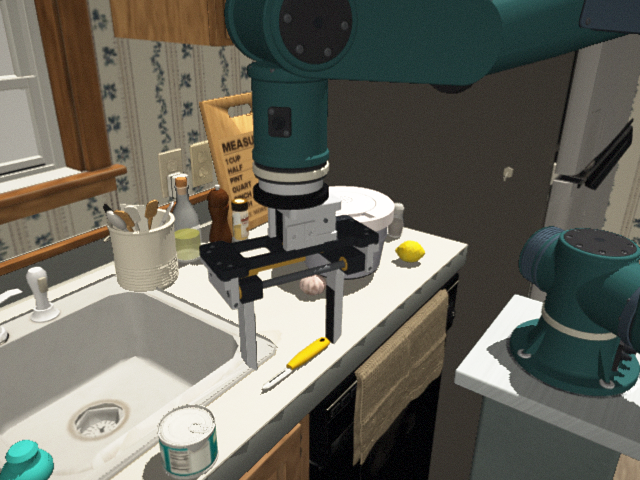

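The top view shows the white head around (339,231), about 50 px in radius. A notch-like mark shows near (312,257), lemon at (375,299), garlic (271,252), salt (426,262), jar (420,208). Next I measure the rim and enlarge that area.

```bash
cat > h.py <<'E'
import numpy as np, cv2
from bench import robot
def cal(n):
    c=robot.get_calibration(n); f=240/np.tan(np.radians(c["vfov"])/2)
    return c,f
def ray(n,uv):
    c,f=cal(n); d=(np.atleast_2d(uv)-[c["cx"],c["cy"]])/f; s=d.copy()
    for _ in range(10): s=d/(1+c["k1"]*(s**2).sum(1,keepdims=True))
    T=c["T"]; return T[:3,3],np.c_[s,np.ones(len(s))]@T[:3,:3].T
def on(n,uv,z):
    o,r=ray(n,uv); return o+r*((z-o[2])/r[:,2])[:,None]
E
python3 - <<'E'
from h import *
im=cv2.imread("pics/top0.png")
cv2.imwrite("pics/c1.png",cv2.resize(im[170:310,260:450],None,fx=4,fy=4,interpolation=cv2.INTER_CUBIC))
g=im.min(2)
for th in(215,225,235,245):
    m=(g>th).astype(np.uint8); m[:, :280]=0; m[:,400:]=0
    n,l,s,c=cv2.connectedComponentsWithStats(m); k=l[215,305]
    if k: print(th,s[k],c[k])
print(g[231,280:400:3],g[170:300:3,339])
print(on("top",[[339,231]],.152),on("top",[[312,257]],.152))
E
```

```text
215 [  280   152   120   183 16404] [341.03596684 241.86296025]
225 [  280   183   120   151 12623] [344.02273628 257.73635427]
235 [ 290  184   99   91 6688] [339.43256579 228.13995215]
245 [ 290  185   98   89 3307] [342.1711521  226.97701845]
[105 107 109 225 251 251 251 251 251 224 248 247 248 249 250 251 251 249
 245 250 249 249 250 252 252 252 252 252 251 252 221 251 251 251 252 251
 243 227 227 227] [222 223 222 222 225 250 251 251 251 246 245 249 249 250 251 251 243 250
 248 247 246 250 252 252 252 252 252 252 252 224 251 252 251 251 251 219
 116  83 212 228 228 228 229 228]
[[ 0.51220524 -0.05957416  0.152     ]] [[ 0.44502616 -0.00710477  0.152     ]]
```

View pics/c1.png

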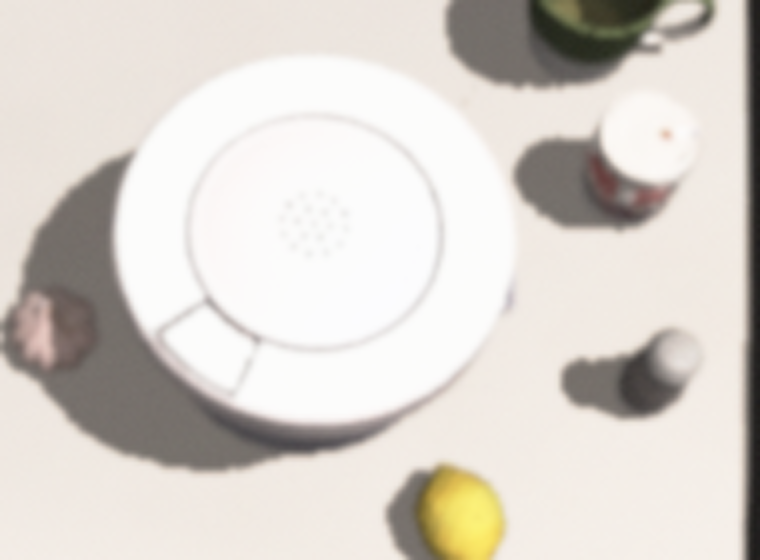

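The crop shows the lid seam circle and a wedge-shaped notch at the near-left of the rim. Its corners are at crop (207,298), (160,335), (235,393) and (260,340), and the lid seam spans x 187–442, y 113–350.

Run:
```python
from h import *
px=lambda a:np.array(a,float)/4+[260-.375,170-.375]
L=on("top",px([[187,232],[442,232],[314,113],[318,350]]),.152)
A=np.c_[2*L[:,:2],np.ones(4)]; s=np.linalg.lstsq(A,(L[:,:2]**2).sum(1),rcond=None)[0]
c=s[:2]; print("c",c,"r(0.0715?)",np.sqrt(s[2]+c@c))
O=on("top",px([[115,232],[517,232],[313,54]]),.152)[:,:2]; print("outer r",np.linalg.norm(O-c,axis=1))
N=on("top",px([[207,298],[160,335],[235,393],[260,340]]),.152)[:,:2]-c
print(np.linalg.norm(N,axis=1),np.arctan2(N[:,1],-N[:,0]))
b=np.arctan2(N[:,1],-N[:,0]).mean()
for a in (b,b-.75,b-.6,b+.5): print("ang",a,"r90 point",c+.09*np.array([-np.cos(a),np.sin(a)]))
print("tool yaw now",robot.get_obs()["ee_rot"])
```

```text
c [ 0.52239115 -0.05697245] r(0.0715?) 0.07137931741157472
outer r [0.11110144 0.1129561  0.11002842]
[0.07266468 0.10586858 0.10582632 0.07275136] [0.85201359 0.82247906 0.32111178 0.32520399]
ang 0.5802021054032882 r90 point [ 0.44711948 -0.00763508]
ang -0.1697978945967118 r90 point [ 0.43368545 -0.07218093]
ang -0.019797894596711774 r90 point [ 0.43240879 -0.05875414]
ang 1.0802021054032882 r90 point [0.47998764 0.02241233]
tool yaw now [-3.13967991e+00 -1.82528635e-04  2.72081441e+00]
```

Request:
carry_out --increments '[[255, [0, 0, 0], 4.6], [255, [0, 0, 0], 4.6], [255, [-28, -20, 0], 0], [255, [-28, -20, 0], 0], [255, [-28, -20, 0], 0], [255, [-28, -20, 0], 0], [255, [-28, -20, 0], 0], [255, [-28, -20, 0], 0]]'

```text
time: 0.9
tool_pos: [0.2992, 0.308, 0.219]
ee_rot: [-3.141, -0.0, 2.561]
wrist_force: [0.4, -0.2, 0.4]
width: 0.0336
finger_force: 0.0
```

Request:
carry_out --increments '[[255, [-28, -20, 0], 0], [255, [-28, -20, 0], 0], [255, [-28, -20, 0], 0], [255, [-28, -20, 0], 0], [255, [-28, -20, 0], 0], [255, [-28, -20, 0], 0], [255, [-28, -20, 0], 0], [255, [0, 0, 0], 0]]'

```text
time: 1.7
tool_pos: [0.3868, 0.0818, 0.2189]
ee_rot: [-3.14, 0.0, 2.554]
wrist_force: [0.0, 0.5, -0.4]
width: 0.0006
finger_force: 0.0
```

Request:
carry_out --increments '[[255, [-28, -21, 0], 0], [255, [-28, -21, 0], 0], [255, [-28, -21, 0], 0], [255, [-26.5, -21.8, 0], 0], [255, [0, 0, 15], 0], [255, [0, 0, 15], 0], [255, [0, 0, 9], 0], [255, [0, 0, 5], 0]]'

```text
time: 2.5
tool_pos: [0.4313, -0.0459, 0.1742]
ee_rot: [-3.141, -0.002, 2.561]
wrist_force: [-0.3, 0.4, 0.4]
width: 0.0003
finger_force: 0.0
```

Request:
carry_out --increments '[[255, [0, 0, 3], 0], [255, [0, 0, 2], 0], [255, [0, 0, 0], 0]]'

```text
time: 2.8
tool_pos: [0.432, -0.0465, 0.1707]
ee_rot: [3.141, 0.0, 2.561]
wrist_force: [0.1, -0.4, -0.2]
width: 0.0004
finger_force: 0.0
```

Request:
carry_out --increments '[[255, [0, -5, 1], 0], [255, [0, 0, 1], 0], [255, [0, 0, 1], 0], [255, [0, 0, 0], 0]]'

```text
time: 3.2
tool_pos: [0.4291, -0.051, 0.1674]
ee_rot: [3.141, -0.0, 2.56]
wrist_force: [-0.3, 0.7, -0.4]
width: 0.0005
finger_force: 0.0
```

Request:
carry_out --increments '[[255, [0, 0, 1], 0], [255, [0, 0, 0], 0]]'

```text
time: 3.4
tool_pos: [0.4291, -0.0508, 0.1663]
ee_rot: [3.142, -0.0, 2.56]
wrist_force: [-0.9, -0.2, 0.8]
width: 0.0002
finger_force: 0.0
```

Request:
carry_out --increments '[[255, [0, 0, 0.5], 0], [255, [0, 0, 0], 0]]'

```text
time: 3.6
tool_pos: [0.4291, -0.0509, 0.1663]
ee_rot: [3.141, 0.0, 2.56]
wrist_force: [-1.1, -0.2, 1.9]
width: 0.0007
finger_force: 0.8
```

Request:
carry_out --increments '[[255, [0, 0, 0.5], 0], [255, [0, 0, 0], 0]]'

```text
time: 3.8
tool_pos: [0.4292, -0.0509, 0.1663]
ee_rot: [3.141, 0.001, 2.56]
wrist_force: [-1.8, 0.1, 5.3]
width: 0.0
finger_force: 2.5
```

Contact at TCP z 0.1663, which matches a rim top of 0.152. Now I slide along the rim.

Request:
carry_out --increments '[[255, [0.5, 3, -0.4], 0], [255, [0.8, 3, 0], 0], [255, [0.8, 3, 0], 0]]'

```text
time: 4.1
tool_pos: [0.4327, -0.0426, 0.1662]
ee_rot: [-3.141, 0.002, 2.56]
wrist_force: [-0.9, -3.3, 3.4]
width: 0.0004
finger_force: 2.1
```

Request:
carry_out --increments '[[255, [0.7, 3, 0], 0], [255, [0.7, 3, 0], 0], [255, [0.7, 3, 0], 0]]'

```text
time: 4.4
tool_pos: [0.4357, -0.0337, 0.1662]
ee_rot: [-3.141, 0.001, 2.56]
wrist_force: [-1.4, -4.1, 5.2]
width: 0.0004
finger_force: 2.6
```

Request:
carry_out --increments '[[255, [0.6, 3, 0], 0], [255, [0.6, 3, 0], 0], [255, [0.6, 3, 0], 0]]'

```text
time: 4.7
tool_pos: [0.4391, -0.0245, 0.1658]
ee_rot: [3.141, -0.0, 2.56]
wrist_force: [0.0, -0.2, 0.8]
width: 0.0005
finger_force: 0.3
```

Request:
carry_out --increments '[[255, [0.5, 3, 0], 0], [255, [0.5, 3, 0], 0], [255, [0.5, 3, 0], 0]]'

```text
time: 5.0
tool_pos: [0.4424, -0.0159, 0.1651]
ee_rot: [3.141, -0.002, 2.561]
wrist_force: [0.3, -0.2, 0.8]
width: 0.0006
finger_force: 0.0
```

Force dropped to zero near y = -0.025, so the notch is found where the camera showed it. Next: move to its middle and lower onto the plate.

Request:
carry_out --increments '[[255, [0, 3, 0], 0], [255, [0, 3, 0], 0], [255, [0, 3, 0], 0], [255, [0, 0, 2], 0], [255, [0, 0, 2], 0], [255, [0, 0, 1], 0], [255, [0, 0, 0], 0]]'

```text
time: 5.7
tool_pos: [0.4473, -0.0092, 0.1605]
ee_rot: [-3.141, -0.001, 2.56]
wrist_force: [0.2, -0.5, 0.0]
width: 0.0005
finger_force: 0.0
```

Request:
carry_out --increments '[[255, [0, 0, 1], 0], [255, [0, 0, 1], 0], [255, [0, 0, 0], 0]]'

```text
time: 6.0
tool_pos: [0.4475, -0.0092, 0.1587]
ee_rot: [-3.142, -0.0, 2.56]
wrist_force: [0.2, 0.5, 0.4]
width: 0.0008
finger_force: 0.0
```

Request:
carry_out --increments '[[255, [0, 0, 1], 0], [255, [0, 0, 1], 0], [255, [0, 0, 0], 0]]'

```text
time: 6.3
tool_pos: [0.4474, -0.009, 0.1576]
ee_rot: [3.141, -0.0, 2.56]
wrist_force: [-2.2, 1.2, 5.7]
width: 0.0005
finger_force: 2.3
```

Request:
carry_out --increments '[[255, [0.6, 0, 1], 0], [255, [0.6, 0, 1], 0], [255, [0.6, 0, 1], 0], [255, [0, 0, 0], 0]]'

```text
time: 6.7
tool_pos: [0.4461, -0.0081, 0.1549]
ee_rot: [3.141, 0.001, 2.56]
wrist_force: [-2.5, 1.3, 5.7]
width: 0.001
finger_force: 3.0
```

Request:
carry_out --increments '[[255, [0.6, 0, 1], 0], [255, [0.6, 0, 1], 0], [255, [0, 0, 0], 0]]'

```text
time: 7.0
tool_pos: [0.4451, -0.0074, 0.1527]
ee_rot: [3.141, 0.0, 2.56]
wrist_force: [-2.1, 1.1, 6.1]
width: 0.0003
finger_force: 2.8
```

Request:
carry_out --increments '[[255, [0.6, 0, 1], 0], [255, [0, 0, 0], 0]]'

```text
time: 7.2
tool_pos: [0.4447, -0.0071, 0.1518]
ee_rot: [3.141, 0.001, 2.56]
wrist_force: [-1.2, 0.2, 5.3]
width: 0.0004
finger_force: 3.0
```

Request:
carry_out --increments '[[255, [0.5, 0, 0.8], 0], [255, [0, 0, 0], 0]]'

```text
time: 7.4
tool_pos: [0.4443, -0.0069, 0.1511]
ee_rot: [3.141, 0.001, 2.56]
wrist_force: [-2.3, -0.6, 5.8]
width: 0.0003
finger_force: 3.1
```

Run:
```python
from h import *
cv2.imwrite("pics/s1.png",np.hstack([robot.snapshot("side")[100:350,200:500],robot.snapshot("top")[120:370,230:480]]))
```

```text
(no output)
```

View pics/s1.png

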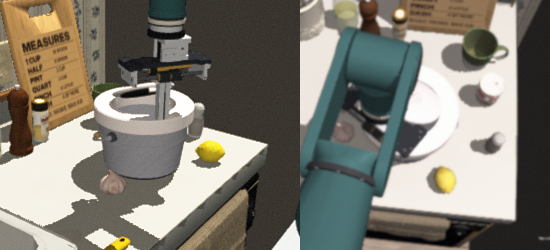

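The side crop shows the lid's edge rising around (140,95), behind the fingers. Withdraw upward, then outward.

Request:
carry_out --increments '[[255, [-1.5, 0, -3], 0], [255, [-1, 0, -5], 0], [255, [0, 0, -8], 0], [255, [0, 0, -10], 0], [255, [6, 0, -15], 0], [255, [15, 0, -18], 0], [255, [25, 0, -15], 0], [255, [30, 0, -10], 0]]'

```text
time: 8.3
tool_pos: [0.3827, 0.0336, 0.2355]
ee_rot: [3.141, 0.001, 2.559]
wrist_force: [-0.1, 0.5, 0.1]
width: 0.0003
finger_force: 0.0
```

Request:
carry_out --increments '[[255, [20, 10, 0], 0], [255, [20, 20, 0], 0], [255, [20, 25, 0], 0], [255, [15, 30, 0], 0], [255, [15, 30, 0], 0], [255, [15, 30, 0], 0], [255, [15, 30, 0], 0], [255, [0, 0, 0], 0]]'

```text
time: 9.1
tool_pos: [0.3783, 0.2485, 0.2339]
ee_rot: [3.141, -0.001, 2.565]
wrist_force: [0.4, -0.8, -0.5]
width: 0.0002
finger_force: 0.0
```

Request:
carry_out --increments '[[255, [20, 30, 0], 0], [255, [20, 30, 0], 0], [255, [20, 30, 0], 0], [255, [20, 30, 0], 0], [255, [0, 0, 0], 0], [255, [0, 0, 0], 0], [255, [0, 0, 0], 0], [255, [0, 0, 0], 0]]'

```text
time: 9.9
tool_pos: [0.3779, 0.3886, 0.2346]
ee_rot: [3.141, 0.0, 2.559]
wrist_force: [-1.1, 0.1, 0.0]
width: 0.0003
finger_force: 0.0
```

Run:
```python
from h import *
cv2.imwrite("pics/s2.png",np.hstack([robot.snapshot("side")[100:400,200:500],robot.snapshot("top")[100:400,230:480]]))
```

```text
(no output)
```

View pics/s2.png

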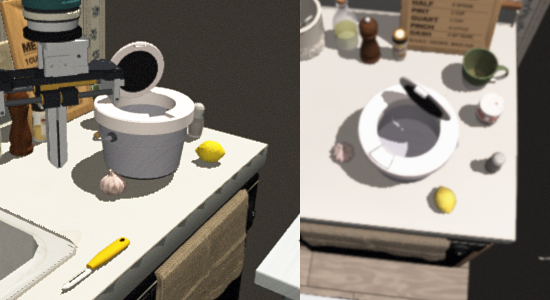

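Both views show the lid standing up, at (140,68) in the side crop and (427,97) in the top crop. The caddy, lemon, garlic, salt and jar are where they were, and the arm is clear. I'll let it settle, then hand in.

Request:
carry_out --increments '[[255, [0, 0, 0], 0], [255, [0, 0, 0], 0], [255, [0, 0, 0], 0], [255, [0, 0, 0], 0], [255, [0, 0, 0], 0], [255, [0, 0, 0], 0], [255, [0, 0, 0], 0], [255, [0, 0, 0], 0]]'

```text
time: 10.8
tool_pos: [0.3776, 0.3898, 0.2341]
ee_rot: [3.142, 0.0, 2.56]
wrist_force: [0.8, 0.1, -0.7]
width: 0.0006
finger_force: 0.0
```

```bash
python3 -c "
from bench import robot
print(robot.close_job())"
```

```text
the job is handed in; nothing more can be done
None
```

I felt along the rim to the notch and pressed the plate; in the last pictures the lid stands open, the caddy and the things around it look unmoved, and the hand is clear; handed in at about 11 s, verdict not shown.

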